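# Find the hidden catch and open the battery hatch

## Task

The battery hatch on the kiln logger is held by a concealed catch: one of the four identical round caps sunk in its flat top gives when pressed, the other three are blind covers. Feel across the caps with the fingertips, press the one that gives so that the hatch pops up, then take the hand away and leave the hatch up. Do not pick up or shift any of the jars, tiles and tools standing about.

Things in the scene. Friction and masses are not known exactly. Their poses are not given: they have to be found in the camera images.
- unit: the kiln logger: a fixed grey metal box with a flat level top, 240 mm (its x) by 380 mm (its y), top face 75 mm above the table. Origin at the centre of its underside, on the table; x points to its back (away from the robot, give or take its yaw of up to 0.3 rad), y to its left, z up. Its top carries the battery hatch on the left (y 0.061 to 0.169, x -0.048 to 0.050) and four round recesses on the right. It cannot be moved.
- recess0 (a point): one of four round recesses in the unit's top, front, nearest the hatch (x -0.045, y -0.010 in the unit's frame): 50 mm across, filled by a plain grey 47 mm cap whose face lies 2 mm below the top. The point is the centre of the cap's face (73 mm above the table), as at rest. The four caps look alike: three are fixed blind covers that do not give, one is the catch; which one differs every time and can only be found by pressing.
- recess1 (a point): one of four round recesses in the unit's top, front, away from the hatch (x -0.045, y -0.088): 50 mm across, filled by a plain grey 47 mm cap whose face lies 2 mm below the top. The point is the centre of the cap's face (73 mm above the table), as at rest. The four caps look alike: three are fixed blind covers that do not give, one is the catch; which one differs every time and can only be found by pressing.
- recess2 (a point): one of four round recesses in the unit's top, back, nearest the hatch (x 0.045, y -0.010): 50 mm across, filled by a plain grey 47 mm cap whose face lies 2 mm below the top. The point is the centre of the cap's face (73 mm above the table), as at rest. The four caps look alike: three are fixed blind covers that do not give, one is the catch; which one differs every time and can only be found by pressing.
- recess3 (a point): one of four round recesses in the unit's top, back, away from the hatch (x 0.045, y -0.088): 50 mm across, filled by a plain grey 47 mm cap whose face lies 2 mm below the top. The point is the centre of the cap's face (73 mm above the table), as at rest. The four caps look alike: three are fixed blind covers that do not give, one is the catch; which one differs every time and can only be found by pressing.
- catch (a joint): travel of the catch cap, m, straight down: 0 at rest, 0.006 fully pressed. Sprung: it starts to give at about 1.5 N, is fully down at 5 N, lets the hatch go at about 0.0035 to 0.004, and springs back when released.
- hatch (a joint): angle of the battery hatch, rad: 0 shut and flush, 0.8 fully popped up. It is sprung: once the catch lets go it rises by itself to 0.8 in under a second, and stays up. Hinged along its back edge; shut, it cannot be pried.
- hatch_edge (a point): middle of the hatch's free (front) edge, at its upper face; the hatch is a plastic plate 98 x 108 x 5 mm. It rises to about 70 mm above the unit's top when popped up.
- pigment_jar: small closed jar, 48 mm across, 55 mm tall, standing on the unit's top at its back right-hand corner; point at its underside centre; loose, to be left alone
- glaze_brush: brush 160 mm long lying on the unit's top along the front edge; point on its underside, about half-way along; loose, to be left alone
- tile_stack: stack of four tiles 140 x 140 x 40 mm, on the table left of the unit; underside centre; loose, to be left alone
- glaze_cup: open plastic cup, 80 mm across, 85 mm tall, on the table right of the unit; underside centre; loose, to be left alone
- oxide_bottle: brown bottle, 60 mm across, 140 mm tall, on the table right of the unit; underside centre; loose, to be left alone
- test_tile: single tile 60 x 60 x 8 mm lying flat on the unit's top at its front right-hand corner; underside centre; loose, to be left alone
- scraper: scraper 180 mm long lying on top of the tile stack; point on its underside, between handle and blade; loose, to be left alone

How it is judged (in metres and radians):
On the way, in this order (a step that is already met when the one before it is completed fails the run):
1. the catch cap is being pushed in while the hatch is still shut (value of joint catch above 0.002 m and value of joint hatch below 0.1 rad).
2. the hatch has popped up (value of joint hatch above 0.6 rad), for 0.2 s.
At the end, for the whole second after the job is handed in: the hatch stands up (more than 0.6 rad), the catch cap has sprung back (within 1.5 mm of rest), and every loose thing lies within 30 mm of where it started (value of joint hatch above 0.6 rad and value of joint catch below 0.0015 m and distance of each of pigment_jar, glaze_brush, tile_stack, glaze_cup, oxide_bottle, test_tile, scraper from where it was at the start of the episode below 0.03 m); the robot touches nothing.
It fails at once if a loose thing was lifted, carried or shifted by more than 30 mm (distance of any of pigment_jar, glaze_brush, tile_stack, glaze_cup, oxide_bottle, test_tile, scraper from where it was at the start of the episode above 0.03 m).
It also fails if it takes over 51 s, if anything falls off the work surface, if the arm or the gripper's body presses on something with over 40 N, if the wrist force passes 120 N, or if a joint passes its speed limit or range.

## Robot

A 6-joint arm with a two-finger parallel gripper is mounted at the origin on the work surface. World frame = base frame: x ahead of the robot, y to its left, z up, the work surface at z = 0. Lengths are in m, angles in degrees, forces in N, time in s.
With the tool pointing down it reaches from about 0.25 to 0.725 m from the base axis. Payload 9.7 kg.
Tool frame: the origin (TCP) lies midway between the tips of the shut fingers; the grasp point (between the pads) lies 19 mm behind it; z points along the fingers, y is the line along which they close (so a half turn about z gives the same grasp; the last joint's range is limited). The gripper opens to 85 mm and grips with 20 to 120 N. Pads are 22 mm wide; open, the fingers measure 114 mm over their backs; the gripper's body (76 mm by 85 mm) begins 54 mm behind the grasp point. The pads swing forward as they close: fully open they stand 13 mm farther back than shut.
Start: joints at [-67.38, 4.979, 10.078, 95.1, 0, 90], TCP at [0.212, -0.508, 0.231] pointing down, gripper open.
Joint ranges: [-179.16, 179.16], [-48.56, 103.87], [-65.8, 70.77], [-126.05, 130.52], [-82.76, 87.17], [-180, 180]. Speed limits (degrees/s): [127.2, 127.2, 147.25, 180, 180, 180].

## Interface

Orientations are given as [roll, pitch, yaw] about the fixed x, y, z axes, in that order (R = Rz(yaw) Ry(pitch) Rx(roll)).
In Python, from workcell import bot gives the robot as it stands. The module is installed in compiled form; this text tells all that it offers.
- The arm moves only by the tool send_rows, never from a script. Its argument "moves" is one flat list of numbers, 7 for each row, row after row: the shift along the world's x, y, z normalised to -1 to 1, where 1 is 0.025 m, then the turn, a rotation vector about the world's x, y, z normalised to -1 to 1, where 1 is 0.15 rad, then the closure, from -1 (fully open) to 1 (shut), so that 0 is half open. A call has 1 to 8 rows; each row shifts and turns the commanded pose from where the row before left it; what a row does not reach is not made up. A row lasts 1/8 s, in which the tool goes at most 62.5 mm and 10.7 degrees, less where a joint would pass 70% of its speed; a pose out of reach is approached as far as the arm can. A call with a number of a shift or a turn outside -1 to 1 is refused whole. A call with a gripper value outside its range is refused whole. The fingers move at their own pace and stop on an object; "squeeze" is the grip in N (left out, the last holds). Time passes only in rows, so rows that do not move let the fingers close. It gives the time, the measured TCP pose, the force, the opening and the grip force at its end, in the units of the state.
- bot.get_obs(): the state, without advancing time (a new reading comes with each control period).
- bot.camera(name): name is "side" or "top"; returns a dict with "color" (420x560x3 uint8, red, green, blue), "camera_matrix" (3x3 intrinsics, pixels), "R" (3x3) and "t" (3): a world point X has camera coordinates R X + t. Camera axes: x right, y down, z forward; pixel columns grow to the right and rows downward; lengths in m; the calibration is good to about 2 mm. A picture is of the moment at which its call begins. There is no depth.
- bot.job_done(): hands the job in; it is judged then, once.
Trained networks look in the newest picture that a camera, given by its name, has taken for a name from the list of things; names that differ only in an ending like _2 or _b are one class to them, and where a whole thing is asked for, a point or a joint stands for the part that bears it (a point fixed in the world has none). Each returns a list of dicts, best first, with "p" (0 to 1); they miss things now and then, are a little off and sometimes report something else, mostly with a low value. They report only what shows in the picture. A call takes as long as a camera call.
- bot.boxes_of(camera, query): "extent" ([left, top, right, bottom] in pixels, round what is visible of it).
- bot.trace(camera, query): "region" (420x560 bool, what is visible of it) and "extent" ([left, top, right, bottom] in pixels, round what is visible of it).
- bot.landmark_of(camera, query): "pixel" ([column, row] in pixels: a listed point, or the origin of a listed thing).
The state is a dict: "time": time; "q": joint angles; "qd": joint speeds; "joint_efforts": joint torques, N m; "ee_pos": TCP position; "tcp_rot": TCP orientation; "wrist_force": force on the tool from outside, world axes, zero at the start; "torque": the same for the moment, N m; "opening": finger opening in m; "grasp_force": force on a finger pad.
Only numpy, scipy, OpenCV 4.12 (cv2) and the standard library are available. Lean on these libraries where they do the work, as an engineer would, in place of code of your own. Each camera call takes 0.05 s, during which the arm holds its last target. There are 200 camera calls.

## Working session

There is one attempt and no reset: what is moved stays moved. The work goes in short steps, Python scripts to look and compute and a tool call to move; the robot and the scene stay as the last step left them, time stands still between calls to the robot, and variables do not carry over. Pictures are saved under pics/ and viewed, at most 10 in all, crops included, and the job is handed in when it is done.

Besides the shell and the picture viewer there is one more tool, called after ">>>" by a JSON object that holds its "fn" and its "kwargs", one argument or row to a line. send_rows: Moves the arm, as the interface text tells. Its arguments: {"type":"object","properties":{"moves":{"type":"array"},"squeeze":{"type":"number"}},"required":["moves"]}

```bash
mkdir -p pics
cat > h.py <<'E'
import numpy as np, cv2
from workcell import bot
def ray(c,px,z):
    K,R,t=map(np.array,(c["camera_matrix"],c["R"],c["t"]))
    d=R.T@np.linalg.solve(K,[px[0],px[1],1]); o=-R.T@t
    return o+d*(z-o[2])/d[2]
E
python3 - <<'E'
from h import *
ims=[]
for n in ("top","side"):
    c=bot.camera(n); cv2.imwrite(f"pics/{n}0.png",c["color"][:,:,::-1])
    for q,z in [("unit",0),("recess0",.073),("recess1",.073),("recess2",.073),("recess3",.073),("hatch_edge",.075),("pigment_jar",.075),("test_tile",.075),("glaze_brush",.075),("oxide_bottle",0),("glaze_cup",0),("tile_stack",0)]:
        for d in bot.landmark_of(n,q)[:2]:
            print(n,q,round(d["p"],2),np.round(d["pixel"]),ray(c,d["pixel"],z).round(4))
o=bot.get_obs(); print(o["time"],o["ee_pos"],o["tcp_rot"],o["wrist_force"])
E
```

```text
top unit 0.75 [314. 217.] [ 0.5453 -0.0384  0.    ]
top recess0 0.78 [352. 198.] [ 0.5713 -0.1291  0.073 ]
top recess0 0.69 [320. 193.] [ 0.59   -0.0524  0.073 ]
top recess1 0.78 [352. 198.] [ 0.5713 -0.1291  0.073 ]
top recess1 0.69 [320. 193.] [ 0.59   -0.0524  0.073 ]
top recess2 0.78 [352. 198.] [ 0.5713 -0.1291  0.073 ]
top recess2 0.69 [320. 193.] [ 0.59   -0.0524  0.073 ]
top recess3 0.78 [352. 198.] [ 0.5713 -0.1291  0.073 ]
top recess3 0.69 [320. 193.] [ 0.59   -0.0524  0.073 ]
top hatch_edge 0.81 [270. 226.] [0.5166 0.0767 0.075 ]
top test_tile 0.72 [377. 236.] [ 0.4733 -0.1801  0.075 ]
top glaze_brush 0.8 [284. 250.] [0.455  0.0472 0.075 ]
top glaze_brush 0.29 [317. 229.] [ 0.5006 -0.037   0.075 ]
top oxide_bottle 0.63 [409. 190.] [ 0.5987 -0.2927  0.    ]
top glaze_cup 0.95 [407. 266.] [ 0.4031 -0.262   0.    ]
top tile_stack 0.79 [198. 193.] [0.6302 0.2612 0.    ]
top tile_stack 0.72 [349. 235.] [ 0.4911 -0.1235  0.    ]
side unit 0.66 [305. 172.] [0.637 0.339 0.   ]
side unit 0.65 [277. 259.] [ 0.538  -0.0435  0.    ]
side recess0 0.85 [299. 257.] [ 0.5747 -0.1239  0.07
[... 461 characters left out ...]
h_edge 0.38 [242. 207.] [0.4626 0.0467 0.075 ]
side pigment_jar 0.89 [301. 282.] [ 0.5719 -0.1927  0.075 ]
side pigment_jar 0.57 [279. 257.] [ 0.5366 -0.1254  0.075 ]
side test_tile 0.85 [242. 278.] [ 0.4686 -0.1791  0.075 ]
side glaze_brush 0.95 [241. 205.] [0.4613 0.0548 0.075 ]
side oxide_bottle 0.71 [317. 359.] [ 0.5919 -0.2947  0.    ]
side oxide_bottle 0.52 [257. 229.] [0.4954 0.0642 0.    ]
side glaze_cup 0.96 [202. 348.] [ 0.401  -0.2655  0.    ]
side glaze_cup 0.4 [250. 255.] [ 0.479  -0.0265  0.    ]
side tile_stack 0.9 [306. 185.] [0.6308 0.2642 0.    ]
1.3 [ 0.21153042 -0.50767752  0.23125489] [-1.79996104e+02 -5.30782895e-04  2.26188558e+01] [ 0.49611449 -0.0623455   0.00581901]
```

View pics/top0.png

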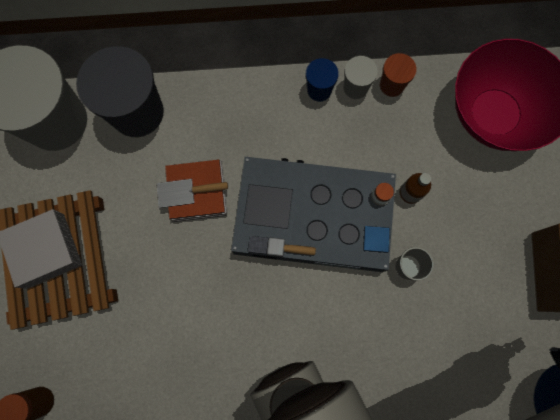

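View pics/side0.png

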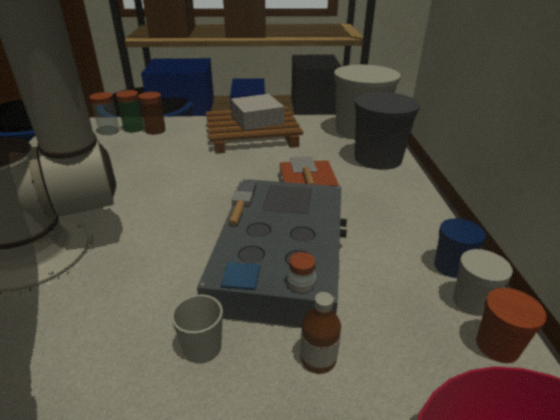

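```bash
cat > fit.py <<'E'
from h import *
from scipy.optimize import least_squares
U={"recess0":(-.045,-.010,.073),"recess1":(-.045,-.088,.073),"recess2":(.045,-.010,.073),"recess3":(.045,-.088,.073)}
def W(p,u): c,s=np.cos(p[2]),np.sin(p[2]); return np.array([p[0]+c*u[0]-s*u[1],p[1]+s*u[0]+c*u[1],u[2]])
pts=[]
for n in ("top","side"):
    c=bot.camera(n)
    ds=[(ray(c,d["pixel"],.073),d["p"]) for d in bot.landmark_of(n,"recess0")]
    for k,u in U.items():
        w=W((.54,-.038,-.19),u)
        x,p=min(ds,key=lambda e:np.hypot(*(e[0]-w)[:2]))
        if np.hypot(*(x-w)[:2])<.025: pts.append((u,x)); print(n,k,x.round(4),round(p,2))
    h=bot.landmark_of(n,"hatch_edge")[0]; pts.append(((-.048,.115,.075),ray(c,h["pixel"],.075)))
    # box outline check: top's Hough circles
    g=cv2.medianBlur(cv2.cvtColor(cv2.resize(c["color"],None,fx=3,fy=3,interpolation=2),cv2.COLOR_RGB2GRAY),5)
    if n=="top":
        H=cv2.HoughCircles(g,cv2.HOUGH_GRADIENT,1,60,param1=60,param2=18,minRadius=26,maxRadius=38)
        for q in H[0]: 
            x=ray(c,(q[0]/3-1/3,q[1]/3-1/3),.075)
            for k,u in U.items():
                if np.hypot(*(x-W((.54,-.038,-.19),u))[:2])<.025: print("hough",k,x.round(4),q[2]/3); pts.append((u,x))
r=least_squares(lambda p:np.concatenate([(W(p,u)-x)[:2] for u,x in pts]),(.54,-.038,-.19),loss="soft_l1",f_scale=.004)
print(r.x, np.abs(r.fun).max(), np.round(r.fun.reshape(-1,2)*1000,1).tolist())
for k,u in U.items(): print(k,W(r.x,u).round(4))
print(bot.get_obs()["ee_pos"])
E
python3 fit.py
```

```text
top recess0 [ 0.5045 -0.0431  0.073 ] 0.58
top recess1 [ 0.4781 -0.1162  0.073 ] 0.98
top recess2 [ 0.5871 -0.0581  0.073 ] 0.77
top recess3 [ 0.5707 -0.1268  0.073 ] 0.77
hough recess2 [ 0.5862 -0.0524  0.075 ] 8.866667
hough recess1 [ 0.4837 -0.1116  0.075 ] 9.066667
hough recess0 [ 0.4982 -0.0351  0.075 ] 8.933333
hough recess3 [ 0.5723 -0.1293  0.075 ] 10.366667
side recess0 [ 0.4993 -0.0395  0.073 ] 0.73
side recess1 [ 0.4831 -0.1268  0.073 ] 0.98
side recess2 [ 0.5899 -0.0535  0.073 ] 0.93
side recess3 [ 0.578  -0.1272  0.073 ] 0.78
[ 0.54440412 -0.03636191 -0.17591814] 0.012853434830436841 [[-6.2, 4.8], [6.6, 1.1], [-0.1, 4.0], [2.6, -4.0], [-4.8, -1.6], [0.8, -1.6], [1.0, -3.5], [0.2, -3.2], [1.0, -1.5], [-0.9, 1.2], [1.5, 11.7], [-3.0, -0.6], [-4.7, -3.7], [4.4, 12.9]]
recess0 [ 0.4983 -0.0383  0.073 ]
recess1 [ 0.4847 -0.1151  0.073 ]
recess2 [ 0.587  -0.0541  0.073 ]
recess3 [ 0.5733 -0.1309  0.073 ]
[ 0.21155332 -0.50767934  0.23130626]
```

>>> {"fn": "send_rows", "kwargs": {
  "moves": [0.68, 0.987, 0, 0, 0, 0, 1, 0.68, 0.987, 0, 0, 0, 0, 1, 0.68, 0.987, 0, 0, 0, 0, 1, 0.68, 0.987, 0, 0, 0, 0, 1, 0.68, 0.987, 0, 0, 0, 0, 1, 0.68, 0.987, 0, 0, 0, 0, 1, 0.68, 0.987, 0, 0, 0, 0, 1, 0.68, 0.987, 0, 0, 0, 0, 1]
}}

```text
time: 2.6
ee_pos: [0.348, -0.3094, 0.2314]
tcp_rot: [180.0, -0.0, 22.6]
wrist_force: [-1.0, -0.1, 0.7]
opening: 0.0001
grasp_force: 0.0
```

>>> {"fn": "send_rows", "kwargs": {
  "moves": [0.68, 0.987, 0, 0, 0, 0, 1, 0.68, 0.987, 0, 0, 0, 0, 1, 0.68, 0.987, 0, 0, 0, 0, 1, 0.68, 0.987, 0, 0, 0, 0, 1, 0.68, 0.987, 0, 0, 0, 0, 1, 0.68, 0.987, 0, 0, 0, 0, 1, 0.68, 0.987, 0, 0, 0, 0, 1, 0.68, 0.987, 0, 0, 0, 0, 1]
}}

```text
time: 3.6
ee_pos: [0.484, -0.112, 0.2314]
tcp_rot: [180.0, -0.0, 22.6]
wrist_force: [-0.6, 0.1, 0.5]
opening: 0.0003
grasp_force: 0.0
```

>>> {"fn": "send_rows", "kwargs": {
  "moves": [0, 0, -1, 0, 0, 0, 1, 0, 0, -1, 0, 0, 0, 1, 0, 0, -1, 0, 0, 0, 1, 0, 0, -1, 0, 0, 0, 1, 0, 0, 0, 0, 0, 0, 1, 0, 0, 0, 0, 0, 0, 1]
}}

```text
time: 4.35
ee_pos: [0.4839, -0.113, 0.1324]
tcp_rot: [180.0, -0.1, 22.6]
wrist_force: [-0.2, 0.2, -0.3]
opening: -0.0002
grasp_force: 0.0
```

>>> {"fn": "send_rows", "kwargs": {
  "moves": [0, 0, -1, 0, 0, 0, 1, 0, 0, -0.92, 0, 0, 0, 1, 0, 0, 0, 0, 0, 0, 1, 0, 0, 0, 0, 0, 0, 1]
}}

```text
time: 4.85
ee_pos: [0.4843, -0.1131, 0.0849]
tcp_rot: [179.9, -0.1, 22.6]
wrist_force: [-0.2, 0.5, 0.4]
opening: 0.0001
grasp_force: 0.0
```

Run:
```python
from h import *
ims=[]
for n,(x,y) in {"side":(200,180),"top":(280,150)}.items():
    c=bot.camera(n)["color"][y:y+120,x:x+140,::-1]; ims.append(cv2.resize(c,None,fx=2.8,fy=2.8,interpolation=2))
cv2.imwrite("pics/a1.png",np.hstack(ims)); print(bot.get_obs()["ee_pos"])
```

```text
[ 0.48432326 -0.11305254  0.08485419]
```

View pics/a1.png

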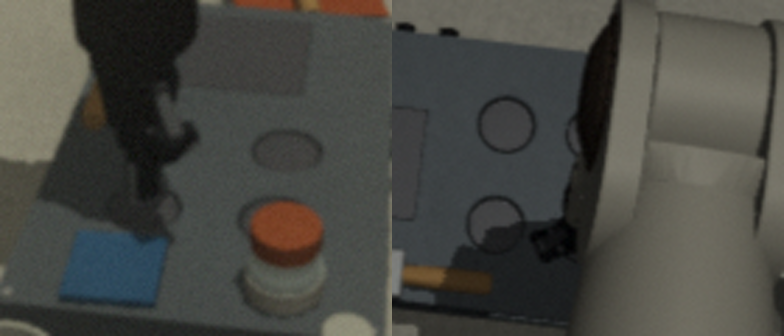

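>>> {"fn": "send_rows", "kwargs": {
  "moves": [0, 0, -0.2, 0, 0, 0, 1, 0, 0, -0.2, 0, 0, 0, 1, 0, 0, 0, 0, 0, 0, 1, 0, 0, 0, 0, 0, 0, 1]
}}

```text
time: 5.45
ee_pos: [0.4834, -0.1129, 0.0731]
tcp_rot: [-180.0, 0.0, 22.6]
wrist_force: [0.3, 1.2, -0.3]
opening: -0.0
grasp_force: 0.0
```

>>> {"fn": "send_rows", "kwargs": {
  "moves": [0, 0, -0.08, 0, 0, 0, 1, 0, 0, 0, 0, 0, 0, 1, 0, 0, 0, 0, 0, 0, 1]
}}

```text
time: 5.82
ee_pos: [0.4835, -0.1129, 0.073]
tcp_rot: [180.0, -0.0, 22.6]
wrist_force: [-7.0, 2.1, 16.7]
opening: -0.0001
grasp_force: 8.1
```

>>> {"fn": "send_rows", "kwargs": {
  "moves": [0, 0, -0.06, 0, 0, 0, 1, 0, 0, 0, 0, 0, 0, 1, 0, 0, 0, 0, 0, 0, 1]
}}

```text
time: 6.2
ee_pos: [0.4836, -0.1129, 0.0729]
tcp_rot: [179.9, -0.1, 22.6]
wrist_force: [-11.9, 2.6, 28.3]
opening: 0.0001
grasp_force: 14.1
```

>>> {"fn": "send_rows", "kwargs": {
  "moves": [0, 0, 1, 0, 0, 0, 1, 0.19, 1, 0, 0, 0, 0, 1, 0.19, 1, 0, 0, 0, 0, 1, 0.2, 1, 0, 0, 0, 0, 1, 0, 0.02, -0.6, 0, 0, 0, 1, 0, 0, -0.25, 0, 0, 0, 1, 0, 0, 0, 0, 0, 0, 1, 0, 0, 0, 0, 0, 0, 1]
}}

```text
time: 7.2
ee_pos: [0.498, -0.038, 0.0737]
tcp_rot: [180.0, 0.0, 22.6]
wrist_force: [-0.3, 0.4, 0.3]
opening: -0.0001
grasp_force: 0.0
```

>>> {"fn": "send_rows", "kwargs": {
  "moves": [0, 0, -0.08, 0, 0, 0, 1, 0, 0, 0, 0, 0, 0, 1, 0, 0, 0, 0, 0, 0, 1]
}}

```text
time: 7.58
ee_pos: [0.4982, -0.0375, 0.0718]
tcp_rot: [180.0, -0.0, 22.6]
wrist_force: [0.3, -1.0, 2.7]
opening: 0.0
grasp_force: 0.9
```

>>> {"fn": "send_rows", "kwargs": {
  "moves": [0, 0, -0.04, 0, 0, 0, 1, 0, 0, 0, 0, 0, 0, 1, 0, 0, 0, 0, 0, 0, 1]
}}

```text
time: 7.95
ee_pos: [0.4982, -0.0375, 0.0707]
tcp_rot: [180.0, -0.0, 22.6]
wrist_force: [0.1, -2.2, 2.7]
opening: 0.0001
grasp_force: 1.5
```

Recess0 gives; keep pressing to about 5 mm.

>>> {"fn": "send_rows", "kwargs": {
  "moves": [0, 0, -0.08, 0, 0, 0, 1, 0, 0, -0.06, 0, 0, 0, 1, 0, 0, 0, 0, 0, 0, 1, 0, 0, 0, 0, 0, 0, 1]
}}

```text
time: 8.45
ee_pos: [0.4982, -0.0374, 0.0671]
tcp_rot: [180.0, -0.0, 22.6]
wrist_force: [0.9, -2.1, 4.6]
opening: -0.0
grasp_force: 2.3
```

Run:
```python
from h import *
c=bot.camera("side")["color"][150:290,200:360,::-1]
cv2.imwrite("pics/b1.png",cv2.resize(c,None,fx=3,fy=3)); print(bot.get_obs()["ee_pos"],bot.get_obs()["wrist_force"])
```

```text
[ 0.49815938 -0.03746292  0.06712552] [ 0.85930927 -3.1054083   5.07680661]
```

View pics/b1.png

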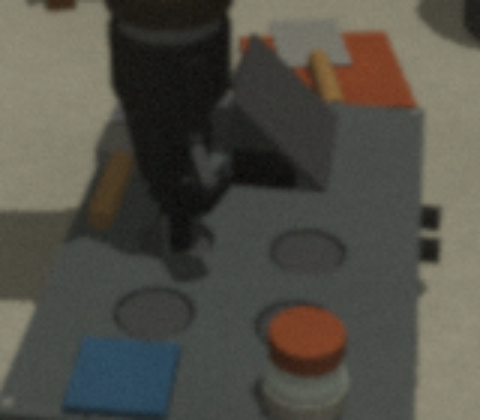

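The hatch plate stands up at crop (285,110), with the fingers in recess0 at (185,245). I'll retreat straight up.

>>> {"fn": "send_rows", "kwargs": {
  "moves": [0, 0, 0.5, 0, 0, 0, 1, 0, 0, 1, 0, 0, 0, 1, 0, 0, 1, 0, 0, 0, 1, 0, 0, 1, 0, 0, 0, 1, 0, 0, 1, 0, 0, 0, 1, 0, 0, 1, 0, 0, 0, 1, 0, 0, 1, 0, 0, 0, 1, 0, 0, 0, 0, 0, 0, 1]
}}

```text
time: 9.5
ee_pos: [0.4984, -0.0371, 0.2314]
tcp_rot: [180.0, -0.1, 22.6]
wrist_force: [0.5, -0.6, -0.4]
opening: 0.0001
grasp_force: 0.0
```

>>> {"fn": "send_rows", "kwargs": {
  "moves": [-0.5, -1, 0, 0, 0, 0, 1, -0.5, -1, 0, 0, 0, 0, 1, -0.5, -1, 0, 0, 0, 0, 1, -0.5, -1, 0, 0, 0, 0, 1, -0.5, -1, 0, 0, 0, 0, 1, -0.5, -1, 0, 0, 0, 0, 1, 0, 0, 0, 0, 0, 0, 1, 0, 0, 0, 0, 0, 0, 1]
}}

```text
time: 10.5
ee_pos: [0.423, -0.1869, 0.229]
tcp_rot: [-179.9, 0.0, 22.6]
wrist_force: [0.1, -0.3, 0.7]
opening: -0.0002
grasp_force: 0.0
```

Run:
```python
from h import *
c=bot.camera("side")["color"][:,:,::-1]
cv2.imwrite("pics/c1.png",c); print(bot.get_obs()["ee_pos"],bot.get_obs()["wrist_force"])
```

```text
[ 0.42314639 -0.18676663  0.22908044] [-0.06199987  0.6184814   0.51846918]
```

View pics/c1.png

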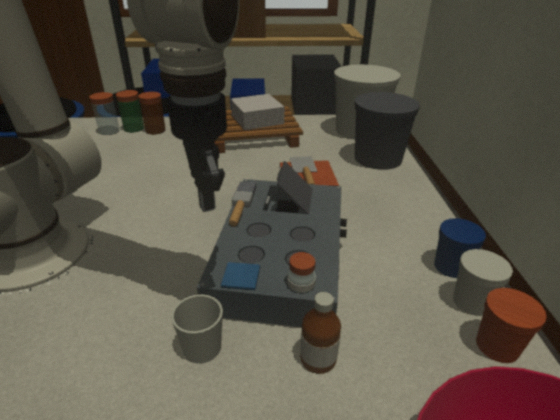

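The hatch is up at (293,188), the loose things are where they were (jar at (302,272), tile at (242,275), brush at (240,205)), and the hand is clear.

```bash
python3 -c "
from workcell import bot
print(bot.job_done())"
```

```text
the job is handed in; nothing more can be done
None
```

The catch was recess0: pressing it popped the hatch up, the hand is clear, nothing loose looks moved in the last picture, and the job is handed in (no verdict was returned).

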